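Unlock and open the bench centrifuge

TASK

Open the round-lidded centrifuge on the bench: slide the safety catch on its front deck fully aside, then press the release button it uncovered all the way down so that the round lid lifts ajar. Leave the catch open, and do not touch the square-lidded block warmer, which has the same kind of catch.

Things in the scene. Friction and masses are not known exactly. Their poses are not given: they have to be found in the camera images.
- catch: Centrifuge's safety catch: black cap 44 (x) x 40 (y) mm over the button, with an upright fin 26 (x) x 14 (y) x 25 mm high in its middle. Origin: centre of the fin's top, 123 mm above the bench; cap top 25 mm, deck 43 mm below it. Slides along its +y only, 60 mm to its stop, against 1.5 N; stays where left. Starts within 5 mm of shut. Pinch or push the fin; 25 mm beside its y faces are clear.
- release: Centrifuge's release button under the catch: grey disc 28 mm wide. Origin: centre of its top, at first 12 mm above the deck (92 mm above the bench). Goes straight down 8 mm to its stop at about 4 N and stays down. x points to the lid (near edge 45 mm off), y the way the catch opens, z up. The catch's origin is at its y = 0 to 5 mm when shut, 60 mm when fully open, same x.
- lid (a joint): Centrifuge's round lid, 136 mm wide, 18 mm thick, hinged at the back; angle in rad: 0 shut, 0.16 ajar (front edge 22 mm up). Linked to the release button: rises 0.02 rad for each mm the button goes down.
- warmer: Block warmer, not to be touched: white case of the centrifuge's size, 230 (x) x 180 (y) mm, deck 80 mm high, with a flat square lid, a dish lying on it, and the same kind of catch (fin top 123 mm above the bench) and button at its front (-x). Origin: centre of its underside.

How it is judged:
On the way, in this order (a step that is already met when the one before it is completed fails the run):
1. the catch is slid aside while the lid is still shut (y of catch in the frame of release above 0.045 m and value of joint lid below 0.03 rad), for 0.1 s.
2. the fingers press the button down and the lid rises (contact force between the fingers and release above 0.5 N and value of joint lid above 0.12 rad).
At the end, for the whole second after the job is handed in: The catch stands at least 45 mm aside of the button (60 mm is fully open), and the button is down so that the round lid is ajar by more than 0.12 rad (0.16 is all the way) (y of catch in the frame of release above 0.045 m and value of joint lid above 0.12 rad); the robot touches nothing.
It fails at once if the block warmer is touched (contact force between any of the fingers, the arm and warmer above 1 N).
It also fails if it takes over 32 s, if anything falls off the work surface, if the arm or the gripper's body presses on something with over 40 N, if the wrist force passes 120 N, or if a joint passes its speed limit or range.

ROBOT

A 6-joint arm with a two-finger parallel gripper is mounted at the origin on the work surface. World frame = base frame: x ahead of the robot, y to its left, z up, the work surface at z = 0. Lengths are in m, angles in rad, forces in N, time in s.
With the tool pointing down it reaches from about 0.35 to 0.775 m from the base axis. Payload 7.3 kg.
Tool frame: the origin (TCP) lies at the very end of the fingers, on their centre line; the grasp point (between the pads) lies 19 mm behind it (robot.pinch_z is the distance from the TCP to the grasp point, in m); z points along the fingers, y is the line along which they close (so a half turn about z gives the same grasp; the last joint's range is limited). The gripper opens to 92 mm and grips with 3 to 60 N. Pads are 19 mm wide; open, the fingers measure 130 mm over their backs; the gripper's body (75 mm by 190 mm) begins 47 mm behind the grasp point.
Start: joints at [-1.473, 0.342, 1.524, -0, 1.275, -0.146], TCP at [0.127, -0.509, 0.206] pointing down, gripper open.
Joint ranges: [-2.53, 2.53], [-0.77, 2.02], [0.04, 2.7], [-1, 4.14], [0.28, 2.66], [-3.11, 3.11]. Speed limits (rad/s): [2.57, 2.57, 3.14, 3.14, 3.14, 3.14].

INTERFACE

Orientations are given as [roll, pitch, yaw] about the fixed x, y, z axes, in that order (R = Rz(yaw) Ry(pitch) Rx(roll)).
In Python, from cell import robot gives the robot as it stands.
- The arm moves only by the tool move_arm, never from a script. Its argument "motion" is a list of rows, each a list of 6 numbers: the shift along the tool's x, y, z in units of 0.1 m (1.0 is 0.1 m), then the turn, a rotation vector about the tool's x, y, z in units of pi rad (1.0 is pi rad). In form: [[dx, dy, dz, rx, ry, rz], ...]. A call has 1 to 12 rows; each row is the pose to reach, as a shift and turn from the pose commanded when the call began, along the tool's axes at that moment, turning the shorter way round; what a row does not reach only later rows make up. A row lasts 1/8 s, in which the tool goes at most 62.5 mm and 10.7 degrees, less where a joint would pass 70% of its speed; a pose out of reach is approached as far as the arm can. A call with a number of a shift or a turn outside -1 to 1 is refused whole. A call with a gripper value outside its range is refused whole. "fingers" is the opening, from -1 (shut) to 1 (fully open), set as the call begins (left out, the last holds). The fingers move at their own pace and stop on an object; "newtons" is the grip in N (left out, the last holds). Time passes only in rows, so rows that repeat a pose let the fingers close. It gives the time, the measured TCP pose, the force, the opening and the grip force at its end, in the units of the state.
- robot.observe(): the state, without advancing time (a new reading comes with each control period).
- robot.read_camera(name): name is "side" or "top"; returns a dict with "image" (480x640x3 uint8, red, green, blue), "range_z" (480x640 float32, m along the optical axis (not along the pixel's ray), 0 where there is no reading), "vfov" (degrees; the focal length in pixels is half the picture's height over the tangent of half this angle, whatever the lens; pixels are square), "cx", "cy" (the principal point, pixels), "k1" (the pictures are not rectified: a ray, as slopes to the right and down, at radius r is drawn at 1 + k1 r^2 times it, then the intrinsics apply), "extrinsics" (4x4, takes a point from camera to world coordinates). Camera axes: x right, y up, looking along -z (the intrinsics and any distortion apply to the point x, -y, -z); pixel columns grow to the right and rows downward; lengths in m; the calibration is good to about 2 mm. A picture is of the moment at which its call begins.
- robot.hand_in(): hands the job in; it is judged then, once.
The state is a dict: "time": time; "qpos": joint angles; "qvel": joint speeds; "joint_efforts": joint torques, N m; "tool_pos": TCP position; "tool_rot": TCP orientation; "contact_force": force on the tool from outside, world axes, zero at the start; "torque": the same for the moment, N m; "opening": finger opening in m; "grip_force": force on a finger pad.
Only numpy, scipy, OpenCV 4.12 (cv2) and the standard library are available. Lean on these libraries where they do the work, as an engineer would, in place of code of your own. Each camera call takes 0.05 s, during which the arm holds its last target. There are 200 camera calls.

## Working session

There is one attempt and no reset: what is moved stays moved. The work goes in short steps, Python scripts to look and compute and a tool call to move; the robot and the scene stay as the last step left them, time stands still between calls to the robot, and variables do not carry over. Pictures are saved under pics/ and viewed, at most 10 in all, crops included, and the job is handed in when it is done.

Besides the shell and the picture viewer there is one more tool, called after "Request:" as a command line: name --pt "numbers of a row" for each row, then --argument value for the rest. move_arm: Moves the arm, as the interface text tells. Shifts and turns lie within -1 to 1; 1 stands for 0.1 m of shift or pi rad of turn. Its arguments: {"type":"object","properties":{"motion":{"type":"array"},"fingers":{"type":"number"},"newtons":{"type":"number"}},"required":["motion"]}

```bash
mkdir -p pics
cat > h.py <<'E'
import numpy as np,cv2
from cell import robot
def shot(n,tag):
    c=robot.read_camera(n); np.savez(f'pics/{tag}.npz',**c)
    cv2.imwrite(f'pics/{tag}.png',c['image'][:,:,::-1]); return c
def load(tag): return dict(np.load(f'pics/{tag}.npz'))
def pts(c,uv,z=None):
    uv=np.array(uv,float).reshape(-1,2); f=240/np.tan(np.radians(float(c['vfov']))/2)
    K=np.array([[f,0,float(c['cx'])],[0,f,float(c['cy'])],[0,0,1]])
    s=cv2.undistortPoints(uv[:,None],K,np.array([float(c['k1']),0,0,0,0]))[:,0]
    E=c['extrinsics']; d=np.c_[s[:,0],-s[:,1],-np.ones(len(s))]@E[:3,:3].T; o=E[:3,3]
    if z is None:
        r=np.array([c['range_z'][int(round(v)),int(round(u))] for u,v in uv])
    else: r=(z-o[2])/d[:,2]
    return o+d*r[:,None]
E
python3 - <<'E'
from h import *
for n in('top','side'):
    c=shot(n,n+'0'); print(c['extrinsics'].round(3),c['vfov'],c['k1'])
print(robot.observe())
E
```

```text
[[ 0.019  0.994 -0.107  0.561]
 [-1.     0.021  0.017 -0.032]
 [ 0.019  0.106  0.994  0.992]
 [ 0.     0.     0.     1.   ]] 42.70028925496291 -0.2081414008963055
[[ 0.994  0.053 -0.097  0.579]
 [-0.11   0.591 -0.799 -0.657]
 [ 0.015  0.805  0.593  0.568]
 [ 0.     0.     0.     1.   ]] 51.510514957483494 -0.14246057596342004
{'time': 0.1, 'qpos': array([-1.47299982e+00,  3.42628855e-01,  1.52491974e+00,  3.68249708e-06,
        1.27540495e+00, -1.45997482e-01]), 'qvel': array([-2.65795338e-04, -2.21134055e-03, -3.91335851e-03,  7.11358017e-04,
        1.88345632e-05,  4.31034355e-04]), 'joint_efforts': array([ 1.27343243e-03, -4.32003736e+01, -2.44694781e+01,  7.18529779e-02,
        5.25656564e-02, -5.68904352e-05]), 'tool_pos': array([ 0.12671315, -0.50907558,  0.20582765]), 'tool_rot': array([-3.14024676e+00, -2.01465123e-04,  2.43792778e-01]), 'contact_force': array([-0.35257942, -0.23371839,  0.60567936]), 'torque': array([-0.01307315, -0.04391645, -0.04400235]), 'grip_force': 0.0, 'opening': 0.09198459042839431}
```

View pics/top0.png

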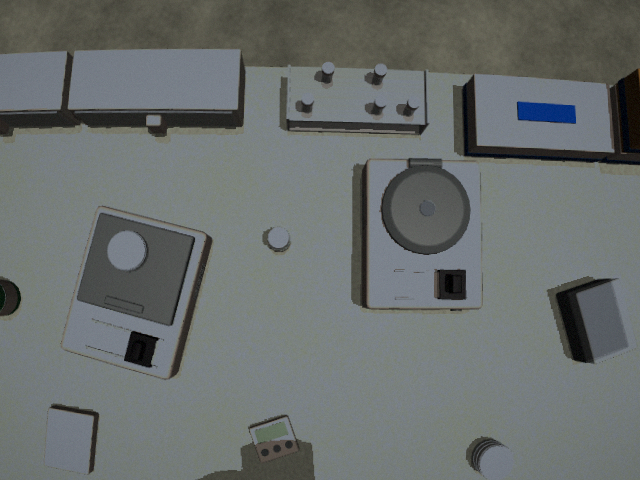

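View pics/side0.png

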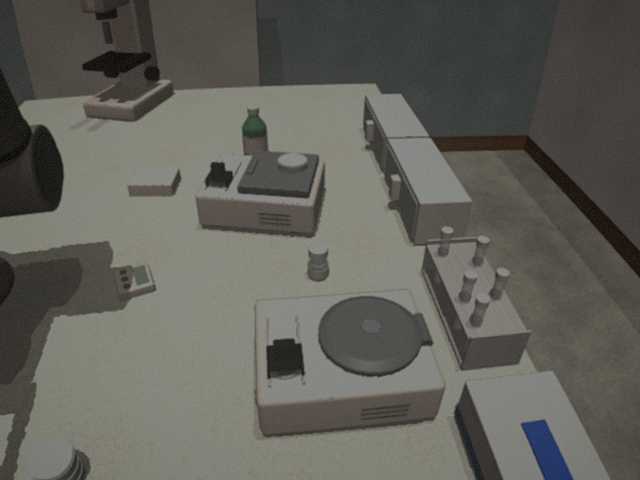

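The top view shows the round-lidded centrifuge with its lid centred at about (427,208) and its catch at about (451,284); the rails run left (+y) to about (395,284). The warmer is at (137,290), well to the left. In the side view, the centrifuge catch is at about (285,352).

Run:
```python
from h import *
c=load('top0'); im=cv2.imread('pics/top0.png')[250:320,355:490]
cv2.imwrite('pics/crop0.png',cv2.convertScaleAbs(cv2.resize(im,None,fx=5.5,fy=5.5,interpolation=cv2.INTER_CUBIC),alpha=1.6,beta=20))
# fin from depth
vv,uu=np.mgrid[255:315,360:490]; uv=np.c_[uu.ravel(),vv.ravel()]
P=pts(c,uv)
for lo,hi in((.115,.13),(.09,.104),(.074,.086)):
    m=(P[:,2]>lo)&(P[:,2]<hi); q=P[m]
    print(lo,m.sum(),np.median(q,0).round(4),q.min(0).round(4),q.max(0).round(4), cv2.minAreaRect(q[:,:2].astype('float32')*1000))
# lid
vv,uu=np.mgrid[155:262,370:485]; P=pts(c,np.c_[uu.ravel(),vv.ravel()]); print(np.percentile(P[:,2],[5,30,60,90,99]).round(4))
```

```text
0.115 177 [ 0.5832 -0.2589  0.1231] [ 0.5716 -0.267   0.1158] [ 0.5948 -0.2517  0.1269] ((583.22021484375, -259.3133544921875), (23.09283447265625, 15.191205978393555), 0.5194135308265686)
0.09 557 [ 0.584  -0.2539  0.0983] [ 0.5629 -0.2801  0.0903] [ 0.6048 -0.239   0.1033] ((583.8373413085938, -259.6399841308594), (41.67463302612305, 40.92357635498047), 0.6954485177993774)
0.074 5432 [ 0.5882 -0.2092  0.0802] [ 0.5454 -0.3124  0.074 ] [ 0.629  -0.1331  0.0859] ((586.516357421875, -222.68402099609375), (82.03363037109375, 178.4967041015625), 0.9707010388374329)
[0.0013 0.0805 0.0946 0.0987 0.1012]
```

View pics/crop0.png

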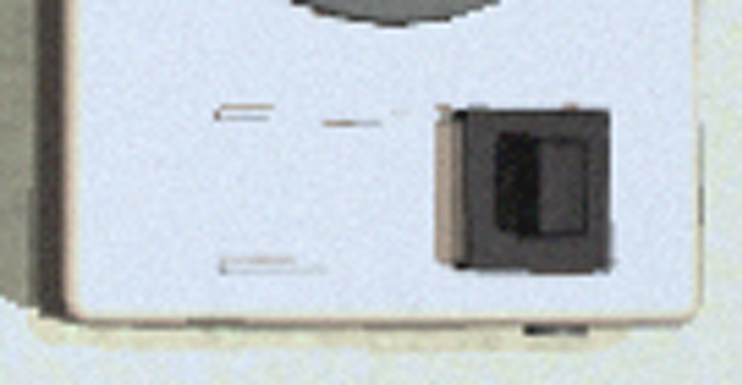

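Run:
```python
from h import *
c=load('top0')
for n,u0,u1,v0,v1 in(('box',545,635,270,370),('jar',460,520,430,479),('tool',240,320,410,479)):
    vv,uu=np.mgrid[v0:v1,u0:u1]; P=pts(c,np.c_[uu.ravel(),vv.ravel()]); q=P[P[:,2]>.03]
    print(n,q.min(0).round(3),q.max(0).round(3))
```

```text
box [ 0.46  -0.572  0.03 ] [ 0.597 -0.032  0.992]
jar [ 0.275 -0.38   0.03 ] [ 0.561 -0.032  0.992]
tool [ 0.561 -0.032  0.992] [ 0.561 -0.032  0.992]
```

Request:
move_arm --pt "0.2 0 0 0 0 -0.05" --pt "0.4 0 0 0 0 -0.1" --pt "0.6 0 0 0 0 -0.16" --pt "0.8 0 0 0 0 -0.21" --pt "1 0 0 0 0 -0.27" --pt "1 0 0 0 0 -0.32" --pt "1 0 0 0 0 -0.38" --pt "1 0 0 0 0 -0.426" --pt "1 0 0 0 0 -0.426" --fingers -1 --newtons 20

```text
time: 1.23
tool_pos: [0.2238, -0.4851, 0.2061]
tool_rot: [-3.141, -0.001, 1.581]
contact_force: [0.4, 0.0, 0.7]
opening: 0.007
grip_force: 0.0
```

Run:
```python
from h import *
c=load('top0')
for n,u0,u1,v0,v1 in(('box',545,635,270,370),('jar',460,520,430,479)):
    vv,uu=np.mgrid[v0:v1,u0:u1]; P=pts(c,np.c_[uu.ravel(),vv.ravel()]); q=P[(P[:,2]>.03)&(P[:,2]<.9)]
    print(n,q.min(0).round(3),q.max(0).round(3))
```

```text
box [ 0.46  -0.572  0.03 ] [ 0.597 -0.462  0.086]
jar [ 0.275 -0.38   0.03 ] [ 0.332 -0.32   0.051]
```

Request:
move_arm --pt "0.25 0.45 0 0 0 0" --pt "0.5 0.9 0 0 0 0"

```text
time: 1.48
tool_pos: [0.3138, -0.4339, 0.2062]
tool_rot: [-3.142, -0.0, 1.576]
contact_force: [0.6, -0.3, 0.2]
opening: 0.0006
grip_force: 0.0
```

Request:
move_arm --pt "0.25 0.45 0 0 0 0" --pt "0.5 0.9 0 0 0 0"

```text
time: 1.72
tool_pos: [0.4039, -0.3824, 0.2063]
tool_rot: [-3.142, -0.0, 1.578]
contact_force: [0.7, 0.0, -0.7]
opening: 0.0004
grip_force: 0.0
```

Request:
move_arm --pt "0.25 0.45 0 0 0 0" --pt "0.5 0.9 0 0 0 0"

```text
time: 1.98
tool_pos: [0.4934, -0.3313, 0.2063]
tool_rot: [-3.141, -0.0, 1.578]
contact_force: [-0.5, -1.1, 0.7]
opening: 0.0003
grip_force: 0.0
```

Request:
move_arm --pt "0.25 0.45 0 0 0 0" --pt "0.5 0.9 0 0 0 0" --pt "0.5 0.9 0 0 0 0" --pt "0.5 0.9 0 0 0 0"

```text
time: 2.48
tool_pos: [0.581, -0.2813, 0.2059]
tool_rot: [-3.14, -0.0, 1.581]
contact_force: [0.3, -1.2, 0.0]
opening: 0.0008
grip_force: 0.0
```

Request:
move_arm --pt "-0.04 0.02 0.3 0 0 0" --pt "-0.04 0.02 0.55 0 0 0" --pt "-0.04 0.02 0.75 0 0 0" --pt "-0.04 0.02 0.87 0 0 0" --pt "-0.04 0.02 0.95 0 0 0" --pt "-0.04 0.02 1.0 0 0 0" --pt "-0.04 0.02 1.0 0 0 0"

```text
time: 3.35
tool_pos: [0.5835, -0.2854, 0.1065]
tool_rot: [3.141, 0.0, 1.582]
contact_force: [-0.1, -0.2, -0.4]
opening: 0.0
grip_force: 0.0
```

Run:
```python
from h import *
c=shot('side','side1'); im=c['image'][260:440,200:440,::-1]
cv2.imwrite('pics/crop1.png',cv2.convertScaleAbs(cv2.resize(im,None,fx=3,fy=3,interpolation=cv2.INTER_CUBIC),alpha=1.6,beta=20))
```

```text
(no output)
```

View pics/crop1.png

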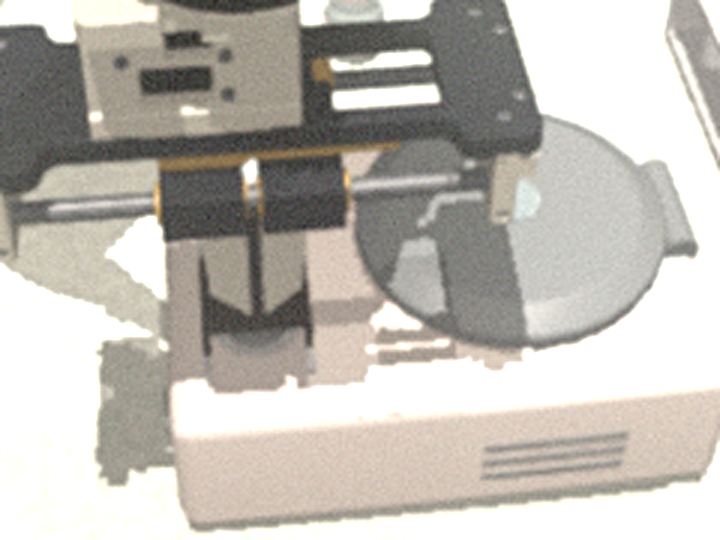

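The closed fingers stand on the near (-y) side of the fin, at about (257,330) in the crop, and touch nothing. Next I push along +y.

Request:
move_arm --pt "0.05 0 0 0 0 0" --pt "0.1 0 0 0 0 0" --pt "0.16 0 0 0 0 0" --pt "0.22 0 0 0 0 0" --pt "0.28 0 0 0 0 0" --pt "0.34 0 0 0 0 0" --pt "0.4 0 0 0 0 0" --pt "0.46 0 0 0 0 0" --pt "0.52 0 0 0 0 0" --pt "0.57 0 0 0 0 0" --pt "0.62 0 0 0 0 0" --pt "0.62 0 0 0 0 0"

```text
time: 4.9
tool_pos: [0.5829, -0.2229, 0.1065]
tool_rot: [-3.142, 0.0, 1.583]
contact_force: [0.4, -0.6, -0.7]
opening: 0.0005
grip_force: 0.0
```

Request:
move_arm --pt "0.02 0 0 0 0 0" --pt "0.04 0 0 0 0 0" --pt "0.05 0 0 0 0 0" --pt "0.05 0 0 0 0 0"

```text
time: 5.4
tool_pos: [0.5828, -0.2183, 0.1064]
tool_rot: [3.142, 0.0, 1.582]
contact_force: [0.5, -0.8, -0.1]
opening: 0.0005
grip_force: 0.0
```

Request:
move_arm --pt "0.01 0 0 0 0 0" --pt "0.02 0 0 0 0 0" --pt "0.03 0 0 0 0 0" --pt "0.03 0 0 0 0 0"

```text
time: 5.9
tool_pos: [0.5828, -0.2152, 0.1064]
tool_rot: [3.142, 0.0, 1.582]
contact_force: [1.0, 0.9, 0.3]
opening: 0.0003
grip_force: 0.0
```

Run:
```python
from h import *
c=shot('side','side2'); im=c['image'][260:440,200:440,::-1]
cv2.imwrite('pics/crop2.png',cv2.convertScaleAbs(cv2.resize(im,None,fx=3,fy=3,interpolation=cv2.INTER_CUBIC),alpha=1.6,beta=20))
```

```text
(no output)
```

View pics/crop2.png

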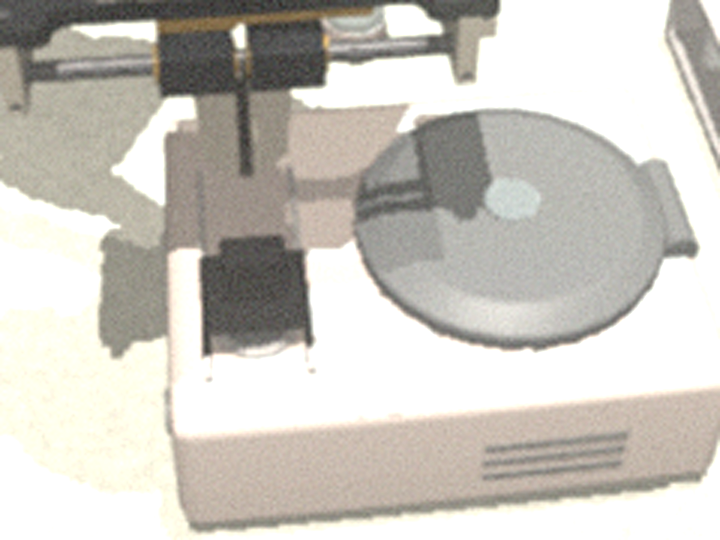

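The image shows the fin top near (252,240) and the fingers' lower end near (245,180), which doesn't fit a catch that was pushed. I'll measure it with depth.

Run:
```python
from h import *
for t in('side0','side1','side2'):
    c=load(t)
    for uv in((284,343),(284,350),(284,360),(284,372),(282,318),(282,300),(320,330),(370,330)): print(t,uv,pts(c,[uv]).round(3)[0])
c=shot('top','top2'); 
ims=[cv2.imread(f'pics/{t}.png')[240:320,350:490] for t in('top0','top2')]
cv2.imwrite('pics/crop3.png',cv2.convertScaleAbs(cv2.resize(np.hstack(ims),None,fx=2.8,fy=2.8,interpolation=cv2.INTER_CUBIC),alpha=1.6,beta=20))
```

```text
side0 (284, 343) [ 0.584 -0.26   0.122]
side0 (284, 350) [ 0.583 -0.266  0.117]
side0 (284, 360) [ 0.583 -0.267  0.099]
side0 (284, 372) [ 0.582 -0.276  0.088]
side0 (282, 318) [ 0.584 -0.177  0.079]
side0 (282, 300) [ 0.585 -0.143  0.08 ]
side0 (320, 330) [ 0.632 -0.214  0.091]
side0 (370, 330) [ 0.694 -0.229  0.099]
side1 (284, 343) [ 0.583 -0.293  0.159]
side1 (284, 350) [ 0.583 -0.294  0.149]
side1 (284, 360) [ 0.582 -0.294  0.132]
side1 (284, 372) [ 0.582 -0.276  0.088]
side1 (282, 318) [ 0.584 -0.178  0.08 ]
side1 (282, 300) [ 0.583 -0.31   0.24 ]
side1 (320, 330) [ 0.631 -0.216  0.092]
side1 (370, 330) [ 0.669 -0.321  0.201]
side2 (284, 343) [ 0.584 -0.261  0.123]
side2 (284, 350) [ 0.583 -0.267  0.118]
side2 (284, 360) [ 0.583 -0.266  0.098]
side2 (284, 372) [ 0.582 -0.277  0.089]
side2 (282, 318) [ 0.583 -0.225  0.128]
side2 (282, 300) [ 0.584 -0.225  0.159]
side2 (320, 330) [ 0.631 -0.217  0.094]
side2 (370, 330) [ 0.695 -0.227  0.097]
```

View pics/crop3.png

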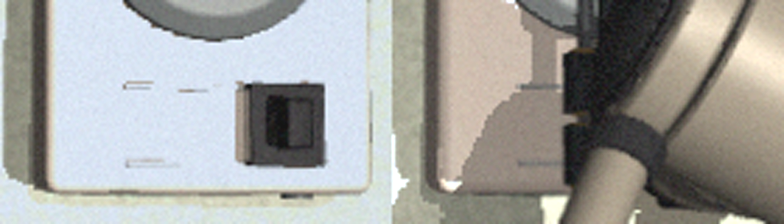

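```bash
python3 - <<'E'
from h import *
for t,y in(('side1',-.294),('side2',-.225)):
    c=load(t)
    vv,uu=np.mgrid[260:400,240:330]; uv=np.c_[uu.ravel(),vv.ravel()]; P=pts(c,uv)
    m=(abs(P[:,1]-y)<.005)&(abs(P[:,0]-.583)<.03)&(P[:,2]>.1)
    for x in range(-24,25,4):
        k=m&(abs(P[:,0]-.583-x/1000)<.002); print(t,x,P[k,2].min().round(4) if k.any() else None,end=' | ')
    print()
    k=m; print(P[k][np.argsort(P[k,2])[:5]].round(4))
print(robot.observe())
E
for a in 1 2; do :; done
python3 - <<'E'
import cv2
im=cv2.imread('pics/side1.png')[325:400,240:330]
im2=cv2.imread('pics/side2.png')[275:350,240:330]
import numpy as np
cv2.imwrite('pics/crop4.png',cv2.convertScaleAbs(cv2.resize(np.hstack([im,im2]),None,fx=4.4,fy=4.4,interpolation=cv2.INTER_CUBIC),alpha=1.6,beta=20))
E
```

```text
side1 -24 None | side1 -20 0.265 | side1 -16 0.1385 | side1 -12 0.1355 | side1 -8 0.1307 | side1 -4 0.1265 | side1 0 0.1265 | side1 4 0.1244 | side1 8 0.1296 | side1 12 0.1325 | side1 16 0.1374 | side1 20 0.1634 | side1 24 0.2353 | 
[[ 0.5877 -0.294   0.1244]
 [ 0.581  -0.2951  0.1265]
 [ 0.5844 -0.294   0.1265]
 [ 0.5822 -0.2939  0.1266]
 [ 0.5788 -0.2939  0.127 ]]
side2 -24 None | side2 -20 0.1667 | side2 -16 0.1399 | side2 -12 0.1334 | side2 -8 0.1319 | side2 -4 0.1271 | side2 0 0.1265 | side2 4 0.1259 | side2 8 0.1301 | side2 12 0.1343 | side2 16 0.1388 | side2 20 0.1659 | side2 24 None | 
[[ 0.5856 -0.2246  0.1259]
 [ 0.582  -0.2231  0.1265]
 [ 0.5809 -0.2218  0.1271]
 [ 0.5807 -0.2253  0.1271]
 [ 0.5845 -0.2241  0.1273]]
{'time': 6.0, 'qpos': array([-4.77117834e-01,  6.03817566e-01,  1.37952013e+00, -8.25372291e-05,
        1.15820002e+00, -4.88383493e-01]), 'qvel': array([-0.00026664,  0.00019762, -0.00023931,  0.0010522 ,  0.00130514,
       -0.00016095]), 'joint_efforts': array([ 3.61602567e-02, -5.45885003e+01, -2.29738945e+01,  5.23120374e-02,
        7.25503173e-02,  9.78273638e-04]), 'tool_pos': array([ 0.5827617 , -0.21528437,  0.10641447]), 'tool_rot': array([3.14157961e+00, 9.25522252e-05, 1.58209508e+00]), 'contact_force': array([-0.54838526, -0.82762054, -0.08352805]), 'torque': array([-0.02922508, -0.04458794,  0.05394962]), 'grip_force': 0.0, 'opening': 0.00032732959621550905}
```

View pics/crop4.png

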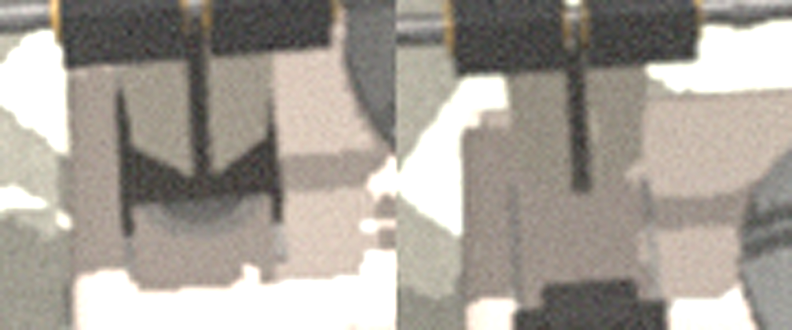

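The depth shows that the fingers really end at z ≈ 0.1255, while the reported TCP is 0.1064. The tip is therefore about 19 mm higher than reported, and it passed just over the 0.123 m fin without touching it. I'll add the 19 mm from here on: lift, go back, then come down lower.

```bash
python3 -c "
from cell import robot; print(robot.pinch_z,[a for a in dir(robot) if a[0]!='_'])"
```

```text
0.0188 ['IKError', 'hand_in', 'observe', 'pinch_z', 'read_camera']
```

Request:
move_arm --pt "0 0 -0.15 0 0 0" --pt "-0.2 0 -0.2 0 0 0" --pt "-0.45 0 -0.2 0 0 0" --pt "-0.71 0.01 -0.2 0 0 0" --pt "-0.71 0.01 -0.1 0 0 0" --pt "-0.71 0.01 0.0 0 0 0" --pt "-0.71 0.01 0.08 0 0 0" --pt "-0.71 0.01 0.14 0 0 0" --pt "-0.71 0.01 0.18 0 0 0" --pt "-0.71 0.01 0.2 0 0 0" --pt "-0.71 0.01 0.2 0 0 0"

```text
time: 7.38
tool_pos: [0.5846, -0.2862, 0.0865]
tool_rot: [3.141, 0.0, 1.582]
contact_force: [0.1, 0.5, 0.7]
opening: 0.0008
grip_force: 0.0
```

Run:
```python
from h import *
c=shot('side','side3')
vv,uu=np.mgrid[260:420,240:330]; P=pts(c,np.c_[uu.ravel(),vv.ravel()])
m=(abs(P[:,1]+.296)<.006)&(abs(P[:,0]-.583)<.01)&(P[:,2]>.084); q=P[m]; print(q[np.argsort(q[:,2])[:6]].round(4))
```

```text
[[ 0.5882 -0.2953  0.1062]
 [ 0.5814 -0.2952  0.1068]
 [ 0.5802 -0.2952  0.107 ]
 [ 0.5883 -0.2946  0.107 ]
 [ 0.5873 -0.2931  0.1071]
 [ 0.5849 -0.2945  0.1073]]
```

The tip is now at z ≈ 0.106, so it overlaps the fin by 17 mm and clears the cap by 8 mm. Pushing.

Request:
move_arm --pt "0.05 0 0 0 0 0" --pt "0.1 0 0 0 0 0" --pt "0.16 0 0 0 0 0" --pt "0.22 0 0 0 0 0" --pt "0.28 0 0 0 0 0" --pt "0.34 0 0 0 0 0" --pt "0.4 0 0 0 0 0" --pt "0.46 0 0 0 0 0" --pt "0.52 0 0 0 0 0" --pt "0.57 0 0 0 0 0" --pt "0.62 0 0 0 0 0" --pt "0.62 0 0 0 0 0"

```text
time: 8.93
tool_pos: [0.5836, -0.2235, 0.0862]
tool_rot: [-3.141, -0.001, 1.583]
contact_force: [0.1, -1.1, 0.7]
opening: 0.0005
grip_force: 0.0
```

Request:
move_arm --pt "0.01 0 0 0 0 0" --pt "0.02 0 0 0 0 0" --pt "0.03 0 0 0 0 0" --pt "0.04 0 0 0 0 0"

```text
time: 9.43
tool_pos: [0.5835, -0.2212, 0.0861]
tool_rot: [-3.141, 0.001, 1.582]
contact_force: [-0.7, -7.7, -2.6]
opening: 0.0003
grip_force: 3.6
```

Run:
```python
from h import *
c=shot('side','side4'); im=c['image'][260:440,200:440,::-1]
cv2.imwrite('pics/crop5.png',cv2.convertScaleAbs(cv2.resize(im,None,fx=3,fy=3,interpolation=cv2.INTER_CUBIC),alpha=1.6,beta=20))
print(robot.observe()['contact_force'])
```

```text
[ 0.08918948 -5.53037529 -1.98370737]
```

View pics/crop5.png

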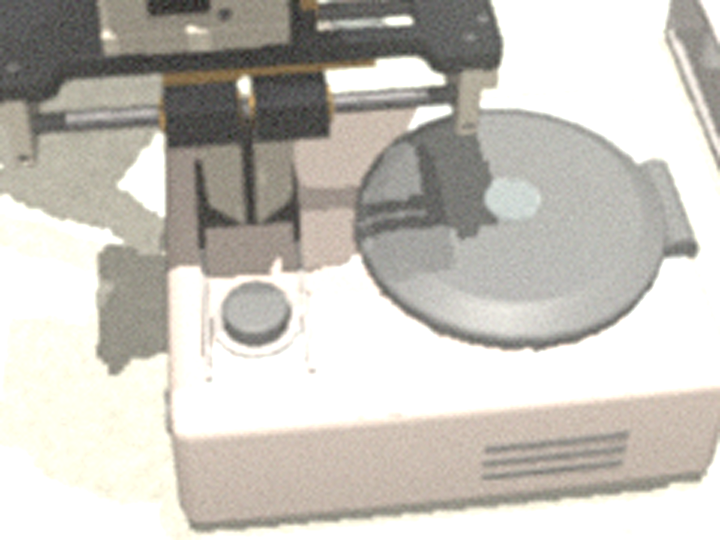

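The catch is at its stop: the reaction force is 5–8 N and the cap is clear. The button is uncovered, with its top centred at about (257,303) in the crop, which is image (285.7,361).

Run:
```python
from h import *
c=load('side4'); print(pts(c,[(285.7,361)],.092), pts(c,[(286,361)]))
vv,uu=np.mgrid[345:385,265:305]; P=pts(c,np.c_[uu.ravel(),vv.ravel()])
q=P[(P[:,2]>.0885)&(P[:,2]<.097)&(P[:,1]<-.235)]; print(len(q),np.median(q,0),(q.min(0)+q.max(0))/2,np.ptp(q,0))
```

```text
[[ 0.58459705 -0.2625599   0.092     ]] [[ 0.58494585 -0.26360084  0.09321803]]
341 [ 0.58375865 -0.2642181   0.09166317] [ 0.58369744 -0.26321821  0.09138713] [0.027046   0.02824469 0.00575055]
```

Request:
move_arm --pt "-0.05 0 0 0 0 0" --pt "-0.1 0 0 0 0 0" --pt "-0.15 0 -0.1 0 0 0" --pt "-0.25 0 -0.15 0 0 0" --pt "-0.36 0 -0.15 0 0 0" --pt "-0.36 0 -0.15 0 0 0"

```text
time: 10.22
tool_pos: [0.5841, -0.2574, 0.1013]
tool_rot: [3.141, 0.0, 1.581]
contact_force: [-0.5, 0.3, -0.2]
opening: 0.0004
grip_force: 0.0
```

Request:
move_arm --pt "-0.06 0 0.08 0 0 0" --pt "-0.06 0 0.16 0 0 0" --pt "-0.06 0 0.22 0 0 0" --pt "-0.06 0 0.26 0 0 0" --pt "-0.06 0 0.29 0 0 0" --pt "-0.06 0 0.32 0 0 0" --pt "-0.06 0 0.35 0 0 0" --pt "-0.06 0 0.37 0 0 0" --pt "-0.06 0 0.37 0 0 0"

```text
time: 11.35
tool_pos: [0.5844, -0.2622, 0.0643]
tool_rot: [3.141, 0.0, 1.582]
contact_force: [-0.3, 0.9, 0.4]
opening: 0.0002
grip_force: 0.4
```

Request:
move_arm --pt "0 0 0.01 0 0 0" --pt "0 0 0.02 0 0 0" --pt "0 0 0.03 0 0 0" --pt "0 0 0.03 0 0 0"

```text
time: 11.85
tool_pos: [0.5845, -0.2624, 0.0637]
tool_rot: [3.14, 0.001, 1.582]
contact_force: [-5.5, 4.5, 15.2]
opening: 0.0005
grip_force: 7.6
```

Run:
```python
from h import *
c=shot('side','side5'); im=c['image'][260:440,200:440,::-1]
cv2.imwrite('pics/crop6.png',cv2.convertScaleAbs(cv2.resize(im,None,fx=3,fy=3,interpolation=cv2.INTER_CUBIC),alpha=1.6,beta=20))
```

```text
(no output)
```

View pics/crop6.png

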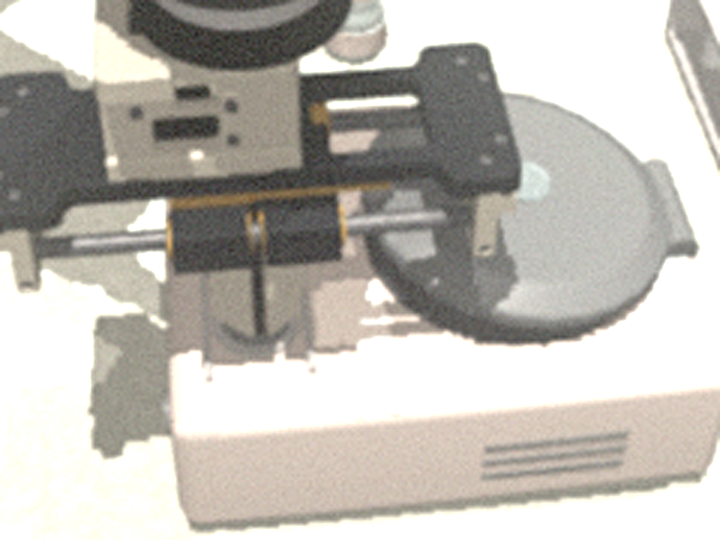

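The button is at its stop (15 N), and the lid's front edge, near (430,310), has risen. Now straight up and clear.

Request:
move_arm --pt "0 0 -0.05 0 0 0" --pt "0 0 -0.15 0 0 0" --pt "0 0 -0.4 0 0 0" --pt "0 0 -0.7 0 0 0" --pt "0 0 -1 0 0 0"

```text
time: 12.52
tool_pos: [0.5843, -0.2624, 0.1624]
tool_rot: [-3.142, 0.0, 1.582]
contact_force: [0.2, 0.0, 0.1]
opening: -0.0
grip_force: 0.0
```

Request:
move_arm --pt "-0.3 -0.3 -0.2 0 0 0" --pt "-0.6 -0.6 -0.4 0 0 0" --pt "-0.8 -1 -0.5 0 0 0" --pt "-0.8 -1 -0.5 0 0 0" --pt "-0.8 -1 -0.5 0 0 0"

```text
time: 13.15
tool_pos: [0.4855, -0.3433, 0.2114]
tool_rot: [3.141, -0.0, 1.582]
contact_force: [0.2, -0.0, -0.0]
opening: 0.0003
grip_force: 0.0
```

Run:
```python
from h import *
c=shot('side','side6'); im=c['image'][240:440,180:440,::-1]
cv2.imwrite('pics/crop7.png',cv2.convertScaleAbs(cv2.resize(im,None,fx=2.8,fy=2.8,interpolation=cv2.INTER_CUBIC),alpha=1.6,beta=20))
vv,uu=np.mgrid[270:400,240:440]; P=pts(c,np.c_[uu.ravel(),vv.ravel()])
q=P[(P[:,2]>.114)&(P[:,2]<.13)&(abs(P[:,0]-.583)<.02)]; print('fin',len(q),np.median(q,0))
q=P[(P[:,0]>.64)&(P[:,0]<.74)&(P[:,2]>.09)&(P[:,2]<.14)&(abs(P[:,1]+.22)<.06)]
A=np.c_[q[:,:2],np.ones(len(q))]; print('lid plane',np.linalg.lstsq(A,q[:,2],rcond=None)[0])
```

```text
fin 234 [ 0.58271772 -0.20753665  0.12180797]
lid plane [-0.13328161  0.01459751  0.20436086]
```

View pics/crop7.png

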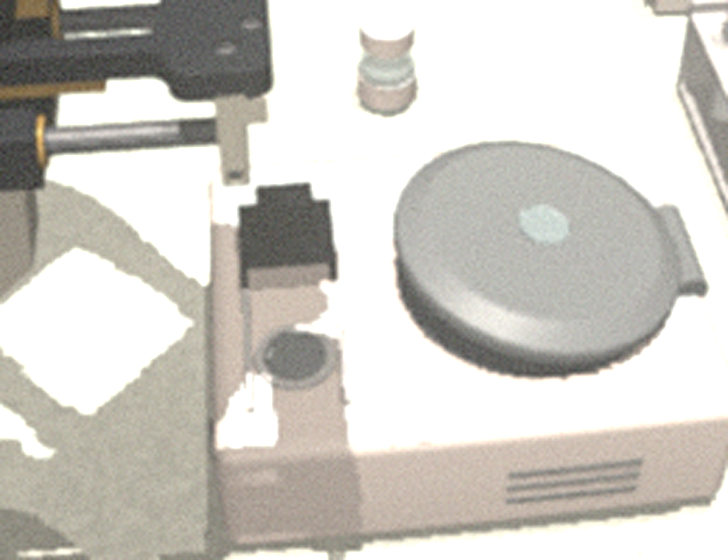

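The catch is open, the button is down near (293,355) in the crop, and the lid is visibly ajar. I'll do one tighter check of lid and button, then hand in.

Run:
```python
from h import *
def slope(t):
    c=load(t); vv,uu=np.mgrid[270:400,320:440]; P=pts(c,np.c_[uu.ravel(),vv.ravel()])
    q=P[(np.hypot(P[:,0]-.705,P[:,1]+.223)<.045)&(P[:,2]>.09)]
    return np.linalg.lstsq(np.c_[q[:,:2],np.ones(len(q))],q[:,2],rcond=None)[0].round(3)
a,b=slope('side0'),slope('side6'); print(a,b)
c=load('side6'); print(pts(c,[(180+293/2.8,240+355/2.8)]))
if a[0]-b[0]>.135: print(robot.hand_in())
```

```text
[-0.004 -0.004  0.1  ] [-0.16  -0.008  0.218]
[[ 0.58291476 -0.2645121   0.08355651]]
the job is handed in; nothing more can be done
None
```

Handed in at about 13 s: the catch is at its stop, the button is fully down, the round lid is ajar by about 0.156 rad, and the warmer was never touched. The first push missed, passing just over the fin, because the fingers end about 19 mm above the reported TCP.

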